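Stand the full jar in the V of the jar stand

ROBOT

A 6-joint arm with a two-finger parallel gripper is mounted at the origin on a cart in front of the work surface, level with it; the furniture and walls round the work are solid. World frame = base frame: x ahead of the robot, y to its left, z up, the work surface at z = 0. Lengths are in m, angles in degrees, forces in N, time in s.
With the tool pointing down it reaches from about 0.4 to 0.825 m from the base axis. Payload 7 kg.
Tool frame: the origin (TCP) lies between the finger pads; the fingertips stand 14 mm ahead of it and the grasp point (between the pads) lies 5 mm behind it; z points along the fingers, y is the line along which they close (so a half turn about z gives the same grasp; the last joint's range is limited). The gripper opens to 88 mm and grips with 3 to 60 N. Pads are 19 mm wide; open, the fingers measure 130 mm over their backs; the gripper's body (78 mm by 193 mm) begins 47 mm behind the grasp point.
Start: joints at [-48.581, 20.546, 0.682, 0, -70.136, -16.507], TCP at [0.284, -0.612, 0.241] pointing down, gripper open.
Joint ranges: [-176.03, 176.03], [-82.01, 121.73], [-58.28, 71.71], [-173.87, 95.51], [-174.79, -0.11], [-173.66, 173.66]. Speed limits (degrees/s): [136.94, 136.94, 172.46, 180, 180, 180].

INTERFACE

Orientations are given as [roll, pitch, yaw] about the fixed x, y, z axes, in that order (R = Rz(yaw) Ry(pitch) Rx(roll)).
In Python, from plant import status, cams, job gives the robot as it stands. The module is installed in compiled form; this text tells all that it offers.
- The arm moves only by the tool step_arm, never from a script. Its arguments are lists of equal length, an entry for each row: "xyz": the shift along the tool's x, y, z each as a share of 20 cm, from -1 to 1, a list of three; "yaw": the turn about the tool's z as a share of 360 degrees, from -1 to 1; "claw": the closure, from -1 (fully open) to 1 (shut). A call has 1 to 20 rows; each row is the pose to reach, as a shift and turn from the pose commanded when the call began, along the tool's axes at that moment, turning the shorter way round; what a row does not reach only later rows make up. A row lasts 1/12 s, in which the tool goes at most 41.7 mm and 7.16 degrees, less where a joint would pass 70% of its speed; a pose out of reach is approached as far as the arm can. A call with a number of a shift or a turn outside -1 to 1 is refused whole. A call with a gripper value outside its range is refused whole. The fingers move at their own pace and stop on an object; "grip_force" is the grip in N (left out, the last holds). Time passes only in rows, so rows that repeat a pose let the fingers close. It gives the time, the measured TCP pose, the force, the opening and the grip force at its end, in the units of the state.
- status.get_state(): the state, without advancing time (a new reading comes with each control period).
- cams.capture(name): name is "scene" or "side" or "wrist"; returns (picture, depth): 420x560x3 uint8, blue, green, red; 420x560 float32, m along the optical axis (not along the pixel's ray), 0 where there is no reading.
- cams.calibration(name): a dict with "mtx" (3x3 intrinsics, pixels), "camera_from_world" (4x4, takes a point from world to camera coordinates); the wrist camera has in their place "T_tool_cam" (4x4, takes a point from camera to tool coordinates, whose origin is the TCP and whose axes are the flange's). Camera axes: x right, y down, z forward; pixel columns grow to the right and rows downward; lengths in m; the calibration is good to about 2 mm. A picture is of the moment at which its call begins: read the wrist's pose just before it. calibration takes no time and is no camera call.
- job.close_job(): hands the job in; it is judged then, once.
The state is a dict: "time_s": time; "joints": joint angles; "qd": joint speeds; "joint_torque": joint torques, N m; "tcp_pos": TCP position; "eef_rot": TCP orientation; "contact_force": force on the tool from outside, world axes, zero at the start; "moment": the same for the moment, N m; "gripper_width": finger opening in m; "gripper_force": force on a finger pad.
Only numpy, scipy, OpenCV 4.12 (cv2) and the standard library are available. Lean on these libraries where they do the work, as an engineer would, in place of code of your own. Each camera call takes 0.05 s, during which the arm holds its last target. There are 200 camera calls.

TASK

Three identical lidded jars stand on the worktop: one is full, the other two are nearly empty. Find out by feel which one is the full, heavy jar, stand it on the low wooden stand and push it gently back until it settles against both faces of the V-shaped lip. Leave the two nearly empty jars standing upright on the worktop, clear of the stand, and do not disturb the mug, the egg timer or the garlic.

Things in the scene. Friction and masses are not known exactly. Their poses are not given: they have to be found in the camera images.
- jar_a: one of three identical closed jars: white stoneware, upright, 60 mm diameter, 88 mm tall with its fixed flat wooden lid. Origin: centre of the underside, z up. Any one of the three is full, 0.6 to 0.72 kg; the other two are nearly empty, about 0.22 kg; they look the same. Contents can shift a few mm inside. Grip round the body 50 to 60 mm above the underside, 30 to 60 N.
- jar_b: one of three identical closed jars: white stoneware, upright, 60 mm diameter, 88 mm tall with its fixed flat wooden lid. Origin: centre of the underside, z up. Any one of the three is full, 0.6 to 0.72 kg; the other two are nearly empty, about 0.22 kg; they look the same. Contents can shift a few mm inside. Grip round the body 50 to 60 mm above the underside, 30 to 60 N.
- jar_c: one of three identical closed jars: white stoneware, upright, 60 mm diameter, 88 mm tall with its fixed flat wooden lid. Origin: centre of the underside, z up. Any one of the three is full, 0.6 to 0.72 kg; the other two are nearly empty, about 0.22 kg; they look the same. Contents can shift a few mm inside. Grip round the body 50 to 60 mm above the underside, 30 to 60 N.
- stand: low wooden stand, fixed to the worktop: a plate 130 x 130 mm, 10 mm thick, with the V lip on its back half. Origin: centre of its underside, on the worktop; x points to its back, into the V (roughly away from the robot), y left, z up. The front of the plate is free: a jar fits there 35 mm in front of the seat, clear of the lip.
- vee: the V lip, part of the stand, same origin and axes: two rigid upright walls 12 mm thick, tops 36 mm above the worktop (26 above the plate). Their inner faces are 90 degrees apart, each at 45 degrees to x, meet at x = +45 mm, y = 0 and run 60 mm each to the front left and front right; the V opens to -x.
- seat (a point): the point on top of the plate (10 mm above the worktop) under the axis of a jar that touches both faces of the V: at x = +2.6 mm, y = 0 in the stand's frame; its axes are those of the stand.
- mug: bystander: spotted mug, about 92 mm across, 127 mm with its handle, 93 mm tall, loose; origin at the centre of the underside
- egg_timer: bystander: small round wind-up timer with red top, 60 mm across and 58 mm tall, loose; origin at the centre of the underside
- garlic: bystander: garlic bulb of about 52 mm, loose, left of the microwave; origin at the underside
Mind the look-alikes: they are no part of the job. What is shaped like the jar_b but green is not meant.

How it is judged (in metres and radians):
On the way:
1. a jar standing or held at the seat is pushed against the V lip (more than 1 N on the lip, jar within 7 mm of the seat) (((contact force between jar_a and vee above 1 N and horizontal distance between jar_a and seat below 0.007 m) or (contact force between jar_b and vee above 1 N and horizontal distance between jar_b and seat below 0.007 m) or (contact force between jar_c and vee above 1 N and horizontal distance between jar_c and seat below 0.007 m))), for 0.02 s.
At the end, for the whole second after the job is handed in: The full jar (loading the stand with over 5 N) stands upright (within 0.06 rad) and still on the plate, its axis within 5 mm of the seat point; the two others stand upright (within 0.06 rad) and still on the worktop, over 80 mm from the seat (((horizontal distance between jar_a and seat below 0.005 m and angle between each of jar_a, jar_b, jar_c's own z axis and vertical below 0.06 rad and height (world z) of jar_a between 0.006 and 0.015 m and contact force between jar_a and stand above 5 N and linear speed of each of jar_a, jar_b, jar_c below 0.01 m/s and height (world z) of jar_b between -0.006 and 0.006 m and horizontal distance between each of jar_b, jar_c and seat above 0.08 m and height (world z) of jar_c between -0.006 and 0.006 m) or (horizontal distance between jar_b and seat below 0.005 m and angle between each of jar_b, jar_a, jar_c's own z axis and vertical below 0.06 rad and height (world z) of jar_b between 0.006 and 0.015 m and contact force between jar_b and stand above 5 N and linear speed of each of jar_b, jar_a, jar_c below 0.01 m/s and height (world z) of jar_a between -0.006 and 0.006 m and horizontal distance between each of jar_a, jar_c and seat above 0.08 m and height (world z) of jar_c between -0.006 and 0.006 m) or (horizontal distance between jar_c and seat below 0.005 m and angle between each of jar_c, jar_a, jar_b's own z axis and vertical below 0.06 rad and height (world z) of jar_c between 0.006 and 0.015 m and contact force between jar_c and stand above 5 N and linear speed of each of jar_c, jar_a, jar_b below 0.01 m/s and height (world z) of jar_a between -0.006 and 0.006 m and horizontal distance between each of jar_a, jar_b and seat above 0.08 m and height (world z) of jar_b between -0.006 and 0.006 m))); the robot touches nothing.
It fails at once if a jar is tipped by more than 0.6 rad (angle between any of jar_a, jar_b, jar_c's own z axis and vertical above 0.6 rad).
It fails at once if not gently: a jar is pressed against the V lip with more than 40 N (contact force between any of jar_a, jar_b, jar_c and vee above 40 N).
It fails at once if the mug, the egg timer or the garlic is moved by more than 25 mm (distance of any of mug, egg_timer, garlic from where it was at the start of the episode above 0.025 m).
It also fails if it takes over 64 s, if anything falls off the work surface, if the arm or the gripper's body presses on something with over 40 N, if the wrist force passes 120 N, or if a joint passes its speed limit or range.

## Working session

There is one attempt and no reset: what is moved stays moved. The work goes in short steps, Python scripts to look and compute and a tool call to move; the robot and the scene stay as the last step left them, time stands still between calls to the robot, and variables do not carry over. Pictures are saved under pics/ and viewed, at most 10 in all, crops included, and the job is handed in when it is done.

Besides the shell and the picture viewer there is one more tool, called after "Call:" by a JSON object that holds its "method" and its "body", one argument or row to a line. step_arm: Moves the arm, as the interface text tells. Shift numbers are shares of 20 cm and turn numbers shares of 360 degrees, none past 1 either way. Its arguments: {"type":"object","properties":{"xyz":{"type":"array"},"yaw":{"type":"array"},"claw":{"type":"array"},"grip_force":{"type":"number"}},"required":["xyz","yaw","claw"]}

```bash
mkdir -p pics
python3 - <<'E'
from plant import status,cams
import cv2,numpy as np
print(status.get_state())
for n in("scene","side"):
    p,d=cams.capture(n); cv2.imwrite(f"pics/{n}.png",p); np.save(f"pics/{n}.npy",d)
    print(n,cams.calibration(n))
print(cams.calibration("wrist"))
E
```

```text
{'time_s': 0.0, 'joints': array([-4.85797550e+01,  2.05903355e+01,  6.32918740e-01, -2.02107523e-02,
       -7.01363891e+01, -1.65062134e+01]), 'qd': array([-0.08130309, -0.06595947, -0.02317956,  0.01252315, -0.04196346,
       -0.03480926]), 'joint_torque': array([ 2.81075936e-04, -5.82715631e+01,  2.93050700e+01,  6.99755743e+00,
        6.74096664e-03, -1.71473589e-04]), 'tcp_pos': array([ 0.2841145 , -0.61176602,  0.23962831]), 'eef_rot': array([ 1.79904661e+02, -8.43824036e-03, -1.55092844e+02]), 'contact_force': array([-0.17907694,  0.3696308 , -0.44578209]), 'moment': array([-0.02358527, -0.02426713, -0.02224498]), 'gripper_force': 0.0, 'gripper_width': 0.08769413710865367}
scene {'mtx': array([[544.08190122,   0.        , 274.18793706],
       [  0.        , 544.08190122, 210.2937024 ],
       [  0.        ,   0.        ,   1.        ]]), 'camera_from_world': array([[-0.83793447, -0.54545301, -0.01862365,  0.31397561],
       [-0.35930924,  0.57701956, -0.73344754,  0.34082307],
       [ 0.41080738, -0.60788933, -0.67949088,  1.17584392],
       [ 0.        ,  0.        ,  0
[... 280 characters left out ...]
    [-0.04991031,  0.38954702, -0.91965324,  0.15186022],
       [ 0.07526255, -0.91671574, -0.39238731,  0.64426445],
       [ 0.        ,  0.        ,  0.        ,  1.        ]])}
{'mtx': array([[353.65309374,   0.        , 280.51599345],
       [  0.        , 353.65309374, 205.78391883],
       [  0.        ,   0.        ,   1.        ]]), 'T_tool_cam': array([[-9.70260026e-04, -9.54272742e-01, -2.98935766e-01,
         8.10324374e-02],
       [ 9.99998306e-01, -1.39346231e-03,  1.20254836e-03,
        -5.89361749e-04],
       [-1.56411484e-03, -2.98934093e-01,  9.54272478e-01,
        -1.43484929e-01],
       [ 0.00000000e+00,  0.00000000e+00,  0.00000000e+00,
         1.00000000e+00]])}
```

View pics/scene.png

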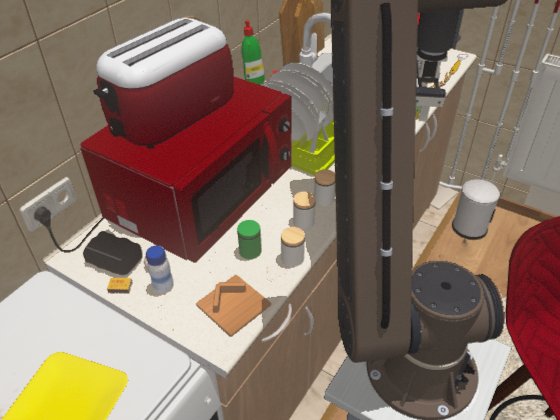

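View pics/side.png

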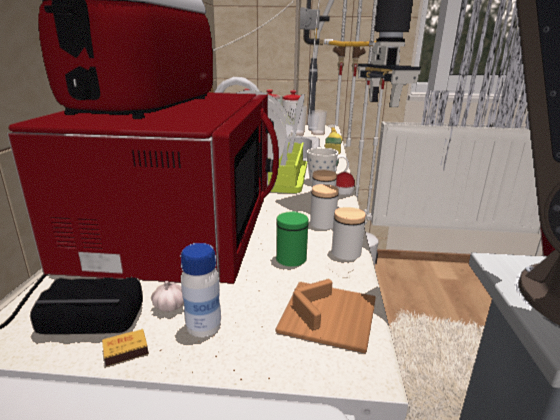

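The scene view shows three wooden-lidded jars with lids at (292,235), (304,200) and (324,178). The green look-alike is at (249,240) and the blue-capped salt shaker at (157,270); neither is wanted. The stand is at (233,303). In the side view the egg timer is at (345,183), the mug at (322,160) and the garlic at (168,297).

```bash
cat > h.py <<'E'
import numpy as np,cv2
from plant import status,cams
from scipy.spatial.transform import Rotation as R
def cam(n,st=None):
    c=cams.calibration(n)
    if n=="wrist":
        T=np.eye(4);T[:3,:3]=R.from_euler('xyz',st['eef_rot'],degrees=True).as_matrix();T[:3,3]=st['tcp_pos']
        return c['mtx'],T@c['T_tool_cam']
    return c['mtx'],np.linalg.inv(c['camera_from_world'])
def ray(K,W,uv,z):
    uv=np.atleast_2d(uv).astype(float)
    d=np.c_[(uv-K[:2,2])/[K[0,0],K[1,1]],np.ones(len(uv))]@W[:3,:3].T
    o=W[:3,3]; return o+d*((z-o[2])/d[:,2])[:,None]
def cloud(K,W,d):
    v,u=np.mgrid[:d.shape[0],:d.shape[1]]
    P=np.stack([(u-K[0,2])/K[0,0]*d,(v-K[1,2])/K[1,1]*d,d],-1)
    return P@W[:3,:3].T+W[:3,3]
def lids(p,P,zlo=.08,zhi=.096):
    hsv=cv2.cvtColor(p,cv2.COLOR_BGR2HSV)
    m=((P[...,2]>zlo)&(P[...,2]<zhi)&(hsv[...,0]>5)&(hsv[...,0]<25)&(hsv[...,1]>70)).astype(np.uint8)
    n,l,s,c=cv2.connectedComponentsWithStats(m)
    return m,[(i,s[i],c[i]) for i in range(1,n) if s[i,4]>40]
E
python3 - <<'E'
from h import *
for n in("scene","side"):
    p=cv2.imread(f"pics/{n}.png");d=np.load(f"pics/{n}.npy");K,W=cam(n);P=cloud(K,W,d)
    m,L=lids(p,P)
    n_,l=cv2.connectedComponents(m)
    for i,s,c in L:
        (x,y),r=cv2.minEnclosingCircle(P[l==i][:,:2].astype(np.float32)); print(n,s,c.round(),"circ",round(x,3),round(y,3),round(r,3),ray(K,W,c,.088)[0].round(3))
    hsv=cv2.cvtColor(p,cv2.COLOR_BGR2HSV)
    for z0,z1,nm in((.006,.014,'plate'),(.033,.039,'lip')):
        m=((P[...,2]>z0)&(P[...,2]<z1)&(hsv[...,0]<25)&(hsv[...,1]>100)).astype(np.uint8)
        n_,l,s,c=cv2.connectedComponentsWithStats(m); i=1+s[1:,4].argmax()
        q=P[l==i][:,:2].astype(np.float32); print(nm,s[i],cv2.minAreaRect(q), q.mean(0))
        print(cv2.approxPolyDP(cv2.convexHull(q),.01,True).reshape(-1,2).round(3).tolist())
    for nm,mm in (("green",(hsv[...,0]>50)&(hsv[...,0]<80)&(hsv[...,1]>120)&(P[...,0]<.9)),("mugetc",(P[...,2]>.02)&(P[...,2]<.1)&(P[...,0]<.65)&(P[...,0]>.3)&(P[...,1]<-.1)&(P[...,1]>-.6))):
        q=P[mm&(d>0)&(P[...,2]>.02)&(P[...,2]<.12)]; 
        if len(q): print(nm,len(q),np.percentile(q,[2,50,98],axis=0).round(3).tolist())
E
```

```text
scene [283  48  19  13  72] [292.  53.] circ 0.902 -0.941 0.048 [ 0.909 -0.944  0.088]
scene [315 170  20  15 244] [325. 177.] circ 0.443 -0.371 0.031 [ 0.442 -0.366  0.088]
scene [294 192  21  16 287] [304. 200.] circ 0.441 -0.257 0.032 [ 0.443 -0.253  0.088]
scene [281 227  24  19 354] [293. 236.] circ 0.4 -0.123 0.031 [ 0.397 -0.121  0.088]
plate [ 197  282   73   54 1770] ((0.43914976716041565, 0.08011653274297714), (0.13043981790542603, 0.13059397041797638), 77.75680541992188) [0.4294728  0.08997914]
[[0.5149999856948853, 0.12300000339746475], [0.3930000066757202, 0.15600000321865082], [0.36500000953674316, 0.03700000047683716], [0.453000009059906, 0.012000000104308128], [0.5040000081062317, 0.07500000298023224]]
lip [214 282  32  25 178] ((0.46800684928894043, 0.07182326912879944), (0.0958709642291069, 0.0509364977478981), 76.65534210205078) [0.46737468 0.07183436]
[[0.4580000042915344, 0.12300000339746475], [0.4429999887943268, 0.028999999165534973], [0.4909999966621399, 0.05999999865889549]]
green 328 [[0.483, -0.7, 0.084], [0.513, -0.092, 0.088], [0.893, -0.062, 0.116]]
muge
[... 457 characters left out ...]
, 77.08781433105469) [0.43496075 0.09918994]
[[0.5180000066757202, 0.1289999932050705], [0.3970000147819519, 0.1589999943971634], [0.36800000071525574, 0.03500000014901161], [0.4350000023841858, 0.01899999938905239], [0.5, 0.05000000074505806]]
lip [294 279  38  38 424] ((0.47233033180236816, 0.07599758356809616), (0.09341005235910416, 0.049464087933301926), 77.56819915771484) [0.47248077 0.07983855]
[[0.46399998664855957, 0.12600000202655792], [0.4440000057220459, 0.03400000184774399], [0.4959999918937683, 0.07100000232458115]]
green 1229 [[0.484, -0.103, 0.022], [0.51, -0.063, 0.063], [0.599, -0.056, 0.09]]
mugetc 4472 [[0.375, -0.571, 0.022], [0.46, -0.284, 0.066], [0.599, -0.102, 0.095]]
```

Run:
```python
from h import *
Z=np.zeros((60,100))
for n in("scene","side"):
    d=np.load(f"pics/{n}.npy");K,W=cam(n);P=cloud(K,W,d)[d>0]
    i=((P[:,0]-.25)/.01).astype(int);j=((.25-P[:,1])/.01).astype(int)
    k=(i>=0)&(i<60)&(j>=0)&(j<100)&(P[:,2]<.4); np.maximum.at(Z,(i[k],j[k]),P[k,2])
# rows x from .60 down to .30, cols y from .25 to -.6; cell cm height
for i in range(40,6,-2): print(f"{.25+i*.01:.2f}"," ".join("%2d"%(100*Z[i:i+2,j:j+2].max()) for j in range(0,90,2)))
```

```text
0.65  1  0  0  0  0  0  8  3  3  0 27 27 27 27 27 27 27 26 27 27 27 27 27 26 27 27 27 27 27 26 27 27 26 27 26  0 25 24 24 21 25 24 24 25 24
0.63  1  0  0  0  8 13 13 12  0  0 27 27 27 27 27 27 27 27 27 27 27 27 26 26 27 27 27 26 27 27 27 27 26 27 26  0 25 24 23 21 24 24 23 25 24
0.61  1  0  0  0 11 13 13 12  0  0 27 27 26 27 27 26 27 27 27 27 27 26 26 27 27 26 26 27 27 27 27 27 26 27 26 19 24 24 23 21 24 24 23 25 23
0.59  1  0  0  0  3 13 13 11  0  0 26 27 27 27 26 26 27 27 26 27 27 27 27 27 27 26 27 27 26 26 27 27 26 26 26 20 23 22 23 20 23 23 22 24 23
0.57  1  0  0  0  0  0  0  0  0  0 10 19  0  0  0  4  0  6  0  0  0  0  0  0  0  0 24 25 23  0 23 21 22  0  4 18 21 21 21 18 16 21 21 22 22
0.55  1  0  0  0  0  0  0  0  0  0  0  0  0  0  0  0  0  0  0  0  0  0  0  0  0  0 21 22  0  0  0  0  0  0  7  7 14 18 18 21 13 19 19 18 20
0.53  1  0  0  0  0  0  0  0  0  0  0  0  0  0  0  8  9  8  0  0  0  0  0  0  0  0  0  0  0  0  0  0  0  0  8  7  2 11 19 21  6  5 13  0  6
0.51  1  0  0  0  0  1  1  1  1  0  0  0  0  0  0  9  9  9  8  0  0  0  0  0  0  0  0  0  0  0  0  0  0  0  8  8  8  8  
[... 579 characters left out ...]

0.41  0  0  0  0  1  1  1  1  1  1  1  1  0  0  0  0  0  9  9  9  8  0  0  3  9  9  9  0  0  8  9  9  8  0  0  4  4  0  9  9  8  9  9  0  0
0.39  0  0  0  0  1  1  1  1  1  1  1  1  0  0  0  0  0  9  9  9  8  0  0  0  0  0  0  0  0  0  0  0  0  0  2  5  5  5  0  7  9  9  0  0  0
0.37  0  0  0  0  0  1  1  1  1  1  1  1  0  0  0  0  0  9  9  9  0  0  0  0  0  0  0  0  0  0  0  0  0  0  0  5  5  5  0  0  8  6  0  0  0
0.35  0  0  0  0  0  0  0  0  0  1  1  1  0  0  0  0  0  0  8  6  0  0  0  0  0  0  0  0  0  0  0  0  0  0  0  4  5  0  0  0  0  0  0  0  0
0.33  0  0  0  0  0  0  0  0  0  0  0  0  0  0  0  0  0  0  0  0  0  0  0  0  0  0  0  0  0  0  0  0  0  0  0  0  0  0  0  0  0  0  0 39 39
```

Call:
{"method": "step_arm", "body": {
  "xyz": [
    [-1,1,0],
    [-1,1,0],
    [-1,1,0],
    [-1,1,0],
    [-1,1,0],
    [-1,1,0],
    [-1,1,0],
    [-1,1,0],
    [-1,1,0],
    [-1,1,0]
  ],
  "yaw": [0.069,0.069,0.069,0.069,0.069,0.069,0.069,0.069,0.069,0.069],
  "claw": [-1,-1,-1,-1,-1,-1,-1,-1,-1,-1]
}}

```text
time_s: 0.93
tcp_pos: [0.3816, -0.3463, 0.2406]
eef_rot: [-180.0, 0.0, -179.9]
contact_force: [0.7, -0.5, 0.9]
gripper_width: 0.0878
gripper_force: 0.0
```

```bash
cat > look.py <<'E'
from h import *
import sys
st=status.get_state();p,d=cams.capture("wrist");K,W=cam("wrist",st);P=cloud(K,W,d)
print(st['time_s'],st['tcp_pos'].round(4),st['eef_rot'].round(2),st['contact_force'].round(2))
cv2.imwrite(f"pics/{sys.argv[1]}.png",p)
m,L=lids(p,P); n_,l=cv2.connectedComponents(m)
for i,s,c in L:
    (x,y),r=cv2.minEnclosingCircle(P[l==i][:,:2].astype(np.float32)); print(c.round(),s[4],"circ",round(x,4),round(y,4),round(r,4),ray(K,W,c,.088)[0].round(4))
E
python3 look.py w1
```

```text
0.9333 [ 0.3816 -0.3463  0.2406] [-180.      0.   -179.86] [ 0.72 -0.52  0.9 ]
[526. 214.] 3511 circ 0.402 -0.1259 0.0305 [ 0.4004 -0.1294  0.088 ]
[253. 258.] 2999 circ 0.4464 -0.3723 0.0299 [ 0.4438 -0.3718  0.088 ]
[367. 253.] 1771 circ 0.4471 -0.2587 0.0298 [ 0.4387 -0.2675  0.088 ]
```

View pics/w1.png

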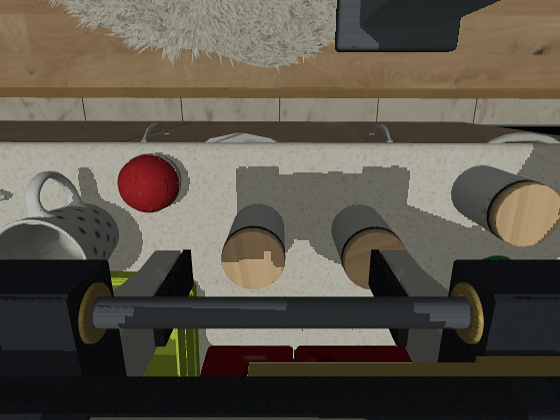

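The wrist view shows wooden lids at (255,260), (368,253, partly behind a finger) and (526,214), with the egg timer at (149,183). There is room on both sides of the first jar for the fingers.

Call:
{"method": "step_arm", "body": {
  "xyz": [
    [-0.32,-0.124,0.4],
    [-0.32,-0.124,0.4],
    [-0.32,-0.124,0.6],
    [-0.32,-0.124,0.8],
    [-0.32,-0.124,0.94],
    [-0.32,-0.124,0.94],
    [-0.32,-0.124,0.94],
    [-0.32,-0.124,0.94],
    [-0.32,-0.124,0.94],
    [-0.32,-0.124,0.94],
    [-0.32,-0.124,0.94],
    [-0.32,-0.124,0.94],
    [-0.32,-0.124,0.94],
    [-0.32,-0.124,0.94]
  ],
  "yaw": [0,0,0,0,0,0,0,0,0,0,0,0,0,0],
  "claw": [-1,-1,-1,-1,-1,-1,-1,1,1,1,1,1,1,1],
  "grip_force": 40
}}

```text
time_s: 2.15
tcp_pos: [0.4463, -0.3716, 0.0544]
eef_rot: [-179.9, 0.1, -179.9]
contact_force: [-2.5, 1.6, 8.8]
gripper_width: 0.0594
gripper_force: 40.0
```

Call:
{"method": "step_arm", "body": {
  "xyz": [
    [0,0,-0.03],
    [0,0,-0.06],
    [0,0,-0.08],
    [0,0,-0.08],
    [0,0,-0.08],
    [0,0,-0.08],
    [0,0,-0.08],
    [0,0,-0.08]
  ],
  "yaw": [0,0,0,0,0,0,0,0],
  "claw": [1,1,1,1,1,1,1,1]
}}

```text
time_s: 2.82
tcp_pos: [0.4453, -0.3712, 0.0682]
eef_rot: [180.0, -0.0, -179.9]
contact_force: [-0.6, -0.4, -2.1]
gripper_width: 0.0597
gripper_force: 40.0
```

Call:
{"method": "step_arm", "body": {
  "xyz": [
    [0,0,0],
    [0,0,0],
    [0,0,0],
    [0,0,0]
  ],
  "yaw": [0,0,0,0],
  "claw": [1,1,1,1]
}}

```text
time_s: 3.15
tcp_pos: [0.4455, -0.3713, 0.0685]
eef_rot: [180.0, -0.0, -179.9]
contact_force: [-0.1, -0.2, -2.6]
gripper_width: 0.0597
gripper_force: 40.0
```

Call:
{"method": "step_arm", "body": {
  "xyz": [
    [0,0,0.03],
    [0,0,0.06],
    [0,0,0.08],
    [0,0,0.08],
    [0,0,0.08],
    [0,0,0.08]
  ],
  "yaw": [0,0,0,0,0,0],
  "claw": [1,1,1,1,1,1]
}}

```text
time_s: 3.65
tcp_pos: [0.4454, -0.3712, 0.0541]
eef_rot: [-180.0, 0.0, -179.9]
contact_force: [-4.3, 6.3, 18.6]
gripper_width: 0.0596
gripper_force: 40.0
```

Jar C is light. Next is B.

Call:
{"method": "step_arm", "body": {
  "xyz": [
    [0,0,-0.01],
    [0,0,-0.01],
    [0,0,-0.01],
    [0,0,-0.01],
    [0,0,-0.01],
    [0,0,-0.2],
    [0,0,-0.4],
    [0,0,-0.4],
    [0,0.2,-0.4],
    [0,0.4,-0.4],
    [0,0.57,-0.4],
    [0,0.57,-0.4],
    [0,0.57,-0.4]
  ],
  "yaw": [0,0,0,0,0,0,0,0,0,0,0,0,0],
  "claw": [-1,-1,-1,-1,-1,-1,-1,-1,-1,-1,-1,-1,-1]
}}

```text
time_s: 4.73
tcp_pos: [0.4457, -0.2559, 0.1329]
eef_rot: [-180.0, 0.0, -179.7]
contact_force: [0.1, -1.0, 0.2]
gripper_width: 0.0882
gripper_force: 0.0
```

```bash
python3 look.py w2
```

```text
4.7333 [ 0.4457 -0.2559  0.1329] [-1.7999e+02  4.0000e-02 -1.7975e+02] [ 0.09 -0.97  0.19]
[513. 166.] 8828 circ 0.4023 -0.1259 0.0305 [ 0.4009 -0.131   0.088 ]
[ 86. 230.] 6509 circ 0.4454 -0.371 0.0302 [ 0.4385 -0.3672  0.088 ]
[277. 240.] 7600 circ 0.4474 -0.2582 0.03 [ 0.4445 -0.2583  0.088 ]
```

Call:
{"method": "step_arm", "body": {
  "xyz": [
    [-0.007,-0.01,0.2],
    [-0.007,-0.01,0.39],
    [-0.007,-0.01,0.39],
    [-0.007,-0.01,0.39],
    [-0.007,-0.01,0.39],
    [-0.007,-0.01,0.39],
    [-0.007,-0.01,0.39],
    [-0.007,-0.01,0.39],
    [-0.007,-0.01,0.39],
    [-0.007,-0.01,0.39],
    [-0.007,-0.01,0.39],
    [-0.007,-0.01,0.39]
  ],
  "yaw": [0,0,0,0,0,0,0,0,0,0,0,0],
  "claw": [-1,-1,-1,-1,-1,1,1,1,1,1,1,1]
}}

```text
time_s: 5.78
tcp_pos: [0.4472, -0.2592, 0.0552]
eef_rot: [-180.0, 0.1, -179.9]
contact_force: [-1.2, 3.7, 6.9]
gripper_width: 0.0588
gripper_force: 39.9
```

Call:
{"method": "step_arm", "body": {
  "xyz": [
    [0,0,-0.03],
    [0,0,-0.06],
    [0,0,-0.08],
    [0,0,-0.08],
    [0,0,-0.08],
    [0,0,-0.08],
    [0,0,-0.08],
    [0,0,-0.08],
    [0,0,-0.08],
    [0,0,-0.08]
  ],
  "yaw": [0,0,0,0,0,0,0,0,0,0],
  "claw": [1,1,1,1,1,1,1,1,1,1]
}}

```text
time_s: 6.62
tcp_pos: [0.4466, -0.2592, 0.0704]
eef_rot: [180.0, -0.0, -179.9]
contact_force: [0.1, -0.0, -2.5]
gripper_width: 0.0594
gripper_force: 39.9
```

B is light too, so A should be the full one.

Call:
{"method": "step_arm", "body": {
  "xyz": [
    [0,0,0.03],
    [0,0,0.06],
    [0,0,0.075],
    [0,0,0.075],
    [0,0,0.075],
    [0,0,0.075],
    [0,0,0.07],
    [0,0,0.07],
    [0,0,0.07],
    [0,0,-0.1],
    [0,0,-0.32],
    [0,0,-0.32],
    [0.1,0.2,-0.32],
    [0.22,0.4,-0.32],
    [0.22,0.6,-0.32],
    [0.22,0.666,-0.32],
    [0.22,0.666,-0.32],
    [0.22,0.666,-0.32]
  ],
  "yaw": [0,0,0,0,0,0,0,0,0,0,0,0,0,0,0,0,0,0],
  "claw": [1,1,1,1,1,-1,-1,-1,-1,-1,-1,-1,-1,-1,-1,-1,-1,-1]
}}

```text
time_s: 8.12
tcp_pos: [0.4029, -0.1253, 0.1351]
eef_rot: [180.0, 0.1, -179.8]
contact_force: [0.6, -0.1, 0.4]
gripper_width: 0.0877
gripper_force: 0.0
```

```bash
python3 look.py w3
```

```text
8.1167 [ 0.4029 -0.1253  0.1351] [ 1.7999e+02  9.0000e-02 -1.7976e+02] [ 0.63 -0.08  0.43]
[280. 235.] 7527 circ 0.402 -0.1257 0.0299 [ 0.3993 -0.1258  0.088 ]
```

View pics/w3.png

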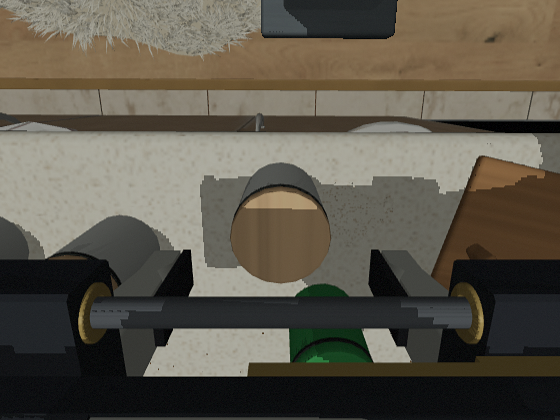

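Jar A's lid is centred between the fingers at (280,235). The green jar at (325,320) is clear of them and the stand is at the right edge.

Call:
{"method": "step_arm", "body": {
  "xyz": [
    [0.004,0,0.2],
    [0.004,0,0.39],
    [0.004,0,0.39],
    [0.004,0,0.39],
    [0.004,0,0.39],
    [0.004,0,0.39],
    [0.004,0,0.39],
    [0.004,0,0.39],
    [0.004,0,0.39],
    [0.004,0,0.39],
    [0.004,0,0.39],
    [0.004,0,0.39]
  ],
  "yaw": [0,0,0,0,0,0,0,0,0,0,0,0],
  "claw": [-1,-1,-1,-1,-1,1,1,1,1,1,1,1],
  "grip_force": 50
}}

```text
time_s: 9.17
tcp_pos: [0.4023, -0.1259, 0.0572]
eef_rot: [180.0, 0.1, -179.9]
contact_force: [-2.5, 2.5, 7.6]
gripper_width: 0.0588
gripper_force: 50.0
```

Call:
{"method": "step_arm", "body": {
  "xyz": [
    [0,0,-0.03],
    [0,0,-0.06],
    [0,0,-0.08],
    [0,0,-0.08],
    [0,0,-0.08],
    [0,0,-0.08],
    [0,0,-0.08],
    [0,0,-0.08],
    [0,0,-0.08],
    [0,0,-0.08]
  ],
  "yaw": [0,0,0,0,0,0,0,0,0,0],
  "claw": [1,1,1,1,1,1,1,1,1,1]
}}

```text
time_s: 10.0
tcp_pos: [0.4016, -0.1261, 0.0724]
eef_rot: [-180.0, -0.0, -179.9]
contact_force: [-0.9, 0.0, -6.3]
gripper_width: 0.0587
gripper_force: 50.0
```

A is full, at 6.3 N. I'll raise it and look at the stand from further back.

Call:
{"method": "step_arm", "body": {
  "xyz": [
    [0,0,-0.15],
    [0,0,-0.35],
    [0,0,-0.55],
    [0,0.1,-0.7],
    [-0.1,0.25,-0.79],
    [-0.25,0.4,-0.79],
    [-0.4,0.5,-0.79],
    [-0.49,0.63,-0.79],
    [-0.49,0.63,-0.79],
    [-0.49,0.63,-0.79],
    [-0.49,0.63,-0.79],
    [-0.49,0.63,-0.79]
  ],
  "yaw": [0,0,0,0,0,0,0,0,0,0,0,0],
  "claw": [1,1,1,1,1,1,1,1,1,1,1,1]
}}

```text
time_s: 11.0
tcp_pos: [0.4988, -0.0005, 0.2302]
eef_rot: [-180.0, -0.1, -180.0]
contact_force: [0.1, -0.2, -6.3]
gripper_width: 0.0585
gripper_force: 50.0
```

```bash
python3 look.py w4
python3 - <<'E'
from h import *
for n in ("wrist","scene"):
    st=status.get_state();p,d=cams.capture(n);K,W=cam(n,st);P=cloud(K,W,d)
    hsv=cv2.cvtColor(p,cv2.COLOR_BGR2HSV)
    for z0,z1,nm in((.006,.014,'plate'),(.033,.039,'lip')):
        m=((P[...,2]>z0)&(P[...,2]<z1)&(hsv[...,0]<25)&(hsv[...,1]>90)&(abs(P[...,0]-.44)<.11)&(abs(P[...,1]-.08)<.11)).astype(np.uint8)
        q=P[m>0][:,:2].astype(np.float32)
        print(n,nm,len(q),cv2.minAreaRect(q)); print(cv2.approxPolyDP(cv2.convexHull(q),.006,True).reshape(-1,2).round(4).tolist())
E
```

```text
11.0 [ 0.4988 -0.0005  0.2302] [-1.7999e+02 -6.0000e-02 -1.7995e+02] [ 0.11 -0.2  -6.33]
[  1. 140.] 48 circ 0.452 -0.2303 0.0099 [ 0.4517 -0.2242  0.088 ]
wrist plate 14748 ((0.44358059763908386, 0.0788550078868866), (0.1297348141670227, 0.12877880036830902), 77.22044372558594)
[[0.51910001039505, 0.12639999389648438], [0.39469999074935913, 0.15360000729560852], [0.36730000376701355, 0.03099999949336052], [0.49070000648498535, 0.003000000026077032]]
wrist lip 1544 ((0.4724026024341583, 0.07217610627412796), (0.09748686105012894, 0.051228225231170654), 77.32537078857422)
[[0.4643000066280365, 0.12399999797344208], [0.45680001378059387, 0.11959999799728394], [0.44279998540878296, 0.02889999933540821], [0.4964999854564667, 0.06260000169277191]]
scene plate 1875 ((0.43929824233055115, 0.07939650863409042), (0.1311614066362381, 0.1316775381565094), 76.60037994384766)
[[0.5163999795913696, 0.12620000541210175], [0.39010000228881836, 0.15520000457763672], [0.36309999227523804, 0.0357000008225441], [0.4844000041484833, 0.006500000134110451]]
scene lip 184 ((0.4692414104938507, 0.0728541687130928), (0.09699621051549911, 0.051738858222961426), 77.04026794433594)
[[0.4562999904155731, 0.12559999525547028], [0.4348999857902527, 0.039000000804662704], [0.44190001487731934, 0.029400000348687172], [0.49320000410079956, 0.0617000013589859], [0.4887000024318695, 0.08349999785423279]]
```

View pics/w4.png

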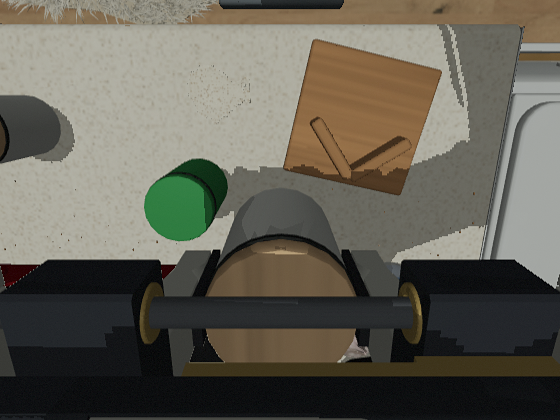

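The stand is clear, with its plate centre near (362,115) and the V apex near (350,175). The lid sits square in the fingers.

Call:
{"method": "step_arm", "body": {
  "xyz": [
    [0.1,0.1,0.1],
    [0.25,0.25,0.2],
    [0.38,0.38,0.3],
    [0.434,0.4325,0.45],
    [0.434,0.4325,0.6],
    [0.434,0.4325,0.7],
    [0.434,0.4325,0.76],
    [0.434,0.4325,0.79],
    [0.434,0.4325,0.79],
    [0.434,0.4325,0.79],
    [0.434,0.4325,0.79]
  ],
  "yaw": [0.0355,0.0355,0.0355,0.0355,0.0355,0.0355,0.0355,0.0355,0.0355,0.0355,0.0355],
  "claw": [1,1,1,1,1,1,1,1,1,1,1]
}}

```text
time_s: 12.07
tcp_pos: [0.4135, 0.0867, 0.0736]
eef_rot: [179.9, 0.1, 167.3]
contact_force: [-0.1, 0.6, -5.4]
gripper_width: 0.0585
gripper_force: 50.0
```

Call:
{"method": "step_arm", "body": {
  "xyz": [
    [0,0,0.01],
    [0,0,0.02],
    [0,0,0.025],
    [0,0,0.025],
    [0,0,0.025]
  ],
  "yaw": [0,0,0,0,0],
  "claw": [1,1,1,1,1]
}}

```text
time_s: 12.48
tcp_pos: [0.413, 0.0865, 0.0678]
eef_rot: [180.0, 0.0, 167.3]
contact_force: [1.6, -0.5, -3.6]
gripper_width: 0.0587
gripper_force: 50.0
```

Call:
{"method": "step_arm", "body": {
  "xyz": [
    [-0.03,0,0],
    [-0.06,-0.002,0],
    [-0.09,-0.004,0],
    [-0.12,-0.004,0],
    [-0.14,-0.004,0],
    [-0.15,-0.004,0],
    [-0.15,-0.004,0],
    [-0.15,-0.004,0]
  ],
  "yaw": [0,0,0,0,0,0,0,0],
  "claw": [1,1,1,1,1,1,1,1]
}}

```text
time_s: 13.15
tcp_pos: [0.4438, 0.0797, 0.0697]
eef_rot: [179.9, 0.2, 167.4]
contact_force: [-3.1, -0.7, 16.4]
gripper_width: 0.0586
gripper_force: 50.0
```

Call:
{"method": "step_arm", "body": {
  "xyz": [
    [-0.005,0,0],
    [-0.01,0,0],
    [-0.01,0,0]
  ],
  "yaw": [0,0,0],
  "claw": [1,1,1]
}}

```text
time_s: 13.4
tcp_pos: [0.4455, 0.0793, 0.0695]
eef_rot: [179.9, 0.2, 167.4]
contact_force: [-4.7, -0.1, 16.8]
gripper_width: 0.0588
gripper_force: 50.0
```

Call:
{"method": "step_arm", "body": {
  "xyz": [
    [0,0,-0.004],
    [0,0,-0.008],
    [0,0,-0.008],
    [0,0,-0.008]
  ],
  "yaw": [0,0,0,0],
  "claw": [1,1,1,1]
}}

```text
time_s: 13.73
tcp_pos: [0.4444, 0.079, 0.0698]
eef_rot: [179.9, 0.1, 167.3]
contact_force: [-2.5, 1.1, 7.0]
gripper_width: 0.0587
gripper_force: 50.0
```

Call:
{"method": "step_arm", "body": {
  "xyz": [
    [-0.005,0,0],
    [-0.007,0,0],
    [-0.007,0,0]
  ],
  "yaw": [0,0,0],
  "claw": [1,1,1]
}}

```text
time_s: 13.98
tcp_pos: [0.4457, 0.0787, 0.0698]
eef_rot: [180.0, 0.1, 167.3]
contact_force: [-3.7, 2.2, 7.7]
gripper_width: 0.0591
gripper_force: 50.0
```

Call:
{"method": "step_arm", "body": {
  "xyz": [
    [-0.005,0,0],
    [-0.007,0,0],
    [-0.007,0,0]
  ],
  "yaw": [0,0,0],
  "claw": [1,1,1]
}}

```text
time_s: 14.23
tcp_pos: [0.447, 0.0784, 0.0697]
eef_rot: [180.0, 0.0, 167.3]
contact_force: [-4.2, 3.2, 8.9]
gripper_width: 0.059
gripper_force: 50.0
```

Call:
{"method": "step_arm", "body": {
  "xyz": [
    [-0.005,0,0],
    [-0.007,0,0],
    [-0.007,0,0]
  ],
  "yaw": [0,0,0],
  "claw": [1,1,1]
}}

```text
time_s: 14.48
tcp_pos: [0.4483, 0.078, 0.0697]
eef_rot: [180.0, 0.0, 167.3]
contact_force: [-3.9, 2.4, 7.8]
gripper_width: 0.0592
gripper_force: 50.0
```

Call:
{"method": "step_arm", "body": {
  "xyz": [
    [-0.005,0,0],
    [-0.007,0,0],
    [-0.007,0,0]
  ],
  "yaw": [0,0,0],
  "claw": [1,1,1]
}}

```text
time_s: 14.73
tcp_pos: [0.4496, 0.0777, 0.0696]
eef_rot: [180.0, 0.0, 167.3]
contact_force: [-3.6, 2.5, 5.8]
gripper_width: 0.0588
gripper_force: 50.0
```

Run:
```python
from h import *
st=status.get_state();print(st['tcp_pos'],st['contact_force'],st['moment'])
a,_=cams.capture("scene");b,_=cams.capture("side")
a=cv2.resize(a[240:345,170:310],(560,420),interpolation=cv2.INTER_CUBIC);b=cv2.resize(b[200:360,250:410],(420,420),interpolation=cv2.INTER_CUBIC)
cv2.imwrite("pics/push.png",cv2.resize(np.hstack([a,b]),(798,342)))
```

```text
[0.44962812 0.0777374  0.06958402] [-3.63518335  2.52181319  5.78307121] [ 1.03601947  1.48098998 -0.04115204]
```

View pics/push.png

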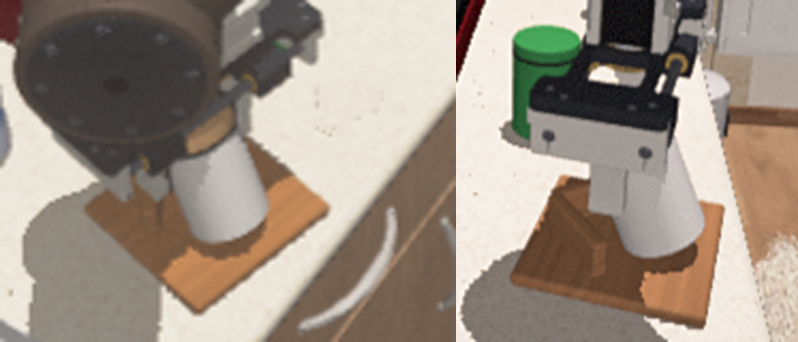

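The jar has tilted in the grip: its base dragged on the plate while the fingers went on. I'll back off to bring it upright, then carry it lifted instead of sliding it.

Call:
{"method": "step_arm", "body": {
  "xyz": [
    [0.02,0,0],
    [0.04,0,0],
    [0.06,0,0],
    [0.08,0,0],
    [0.08,0,0],
    [0.08,0,0]
  ],
  "yaw": [0,0,0,0,0,0],
  "claw": [1,1,1,1,1,1]
}}

```text
time_s: 15.33
tcp_pos: [0.4339, 0.0812, 0.0693]
eef_rot: [180.0, 0.0, 167.3]
contact_force: [2.0, 0.6, 1.9]
gripper_width: 0.0587
gripper_force: 50.0
```

```bash
cat > tilt.py <<'E'
from h import *
# jar silhouette in both fixed views: axis direction from white body pixels; side = crop
for n in("scene","side"):
    p,d=cams.capture(n);K,W=cam(n);P=cloud(K,W,d)
    hsv=cv2.cvtColor(p,cv2.COLOR_BGR2HSV)
    m=(hsv[...,1]<40)&(P[...,2]>.018)&(P[...,2]<.085)&(abs(P[...,0]-.43)<.09)&(abs(P[...,1]-.08)<.08)
    q=P[m]
    for lo in np.arange(.012,.08,.01):
        s=q[(q[:,2]>lo)&(q[:,2]<lo+.01)]
        if len(s)>15: print(n,round(lo+.005,3),len(s),s.mean(0).round(4)[:2],s[:,:2].min(0).round(4))
    a=p
    np.save(f"pics/{n}_t.npy",p)
a=np.load("pics/scene_t.npy");b=np.load("pics/side_t.npy")
a=cv2.resize(a[240:345,170:310],(560,420),interpolation=cv2.INTER_CUBIC);b=cv2.resize(b[200:360,250:410],(420,420),interpolation=cv2.INTER_CUBIC)
import sys
cv2.imwrite(f"pics/{sys.argv[1]}.png",cv2.resize(np.hstack([a,b]),(798,342)))
E
python3 tilt.py t1
```

```text
scene 0.027 73 [0.3988 0.1042] [0.3836 0.0737]
scene 0.037 80 [0.3986 0.0995] [0.3845 0.0656]
scene 0.047 83 [0.4006 0.0994] [0.386  0.0679]
scene 0.057 83 [0.4029 0.0969] [0.3889 0.0418]
scene 0.067 117 [0.4117 0.1008] [0.388  0.0395]
scene 0.077 122 [0.4117 0.0958] [0.3932 0.0414]
side 0.017 52 [0.4268 0.11  ] [0.4005 0.0903]
side 0.027 234 [0.4171 0.1096] [0.3877 0.0917]
side 0.037 238 [0.4175 0.1093] [0.3903 0.0917]
side 0.047 185 [0.4142 0.1098] [0.3926 0.0933]
side 0.057 199 [0.4172 0.1113] [0.3926 0.0863]
side 0.067 265 [0.4257 0.1144] [0.3949 0.0847]
side 0.077 221 [0.4286 0.1157] [0.3973 0.0837]
```

View pics/t1.png

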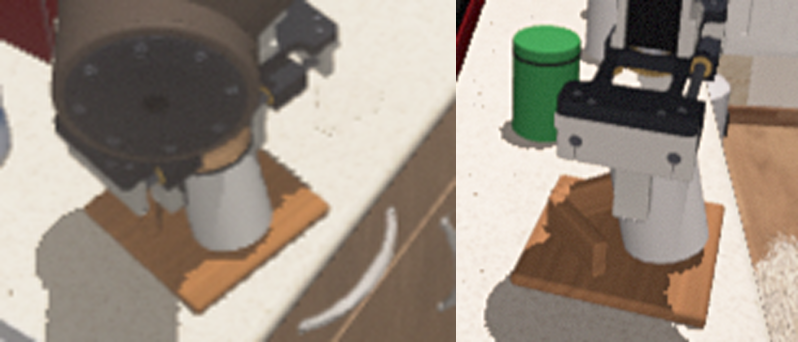

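The tilt is down to roughly 0.19 rad. I'll back off another 10 mm, then release so it settles flat.

Call:
{"method": "step_arm", "body": {
  "xyz": [
    [0.02,0,0],
    [0.04,0,0],
    [0.05,0,0],
    [0.05,0,0],
    [0.05,0,0]
  ],
  "yaw": [0,0,0,0,0],
  "claw": [1,1,1,1,1]
}}

```text
time_s: 15.85
tcp_pos: [0.4232, 0.0827, 0.0689]
eef_rot: [-179.9, -0.0, 167.3]
contact_force: [0.8, -1.3, -3.0]
gripper_width: 0.0587
gripper_force: 50.0
```

```bash
python3 tilt.py t2
```

```text
scene 0.027 71 [0.3905 0.1026] [0.3757 0.0687]
scene 0.037 78 [0.39   0.1006] [0.3765 0.0693]
scene 0.047 73 [0.3931 0.1021] [0.3794 0.0734]
scene 0.057 93 [0.3958 0.0991] [0.3812 0.0396]
scene 0.067 107 [0.4025 0.1003] [0.3817 0.0402]
scene 0.077 109 [0.4015 0.1005] [0.3815 0.0429]
side 0.017 71 [0.415  0.1114] [0.3889 0.0898]
side 0.027 240 [0.4099 0.1102] [0.3804 0.0909]
side 0.037 229 [0.4111 0.1101] [0.3833 0.0909]
side 0.047 183 [0.4068 0.1106] [0.3839 0.0905]
side 0.057 189 [0.4114 0.1127] [0.3846 0.091 ]
side 0.067 266 [0.4183 0.1156] [0.3872 0.0887]
side 0.077 186 [0.4215 0.1192] [0.3919 0.0936]
```

Call:
{"method": "step_arm", "body": {
  "xyz": [
    [0,0,0],
    [0,0,0],
    [0,0,0],
    [0,0,0],
    [0,0,0],
    [0,0,0]
  ],
  "yaw": [0,0,0,0,0,0],
  "claw": [1,1,1,1,1,1],
  "grip_force": 4
}}

```text
time_s: 16.45
tcp_pos: [0.4236, 0.0829, 0.069]
eef_rot: [-180.0, -0.0, 167.3]
contact_force: [-2.6, -1.1, -2.4]
gripper_width: 0.0599
gripper_force: 4.0
```

Call:
{"method": "step_arm", "body": {
  "xyz": [
    [0,0,0],
    [0,0,0],
    [0,0,0],
    [0,0,0],
    [0,0,0],
    [0,0,0],
    [0,0,-0.2],
    [0,0,-0.35],
    [0,0,-0.35],
    [0,0,-0.35],
    [0,0,-0.35]
  ],
  "yaw": [0,0,0,0,0,0,0,0,0,0,0],
  "claw": [-1,-1,-1,-1,-1,-1,-1,-1,-1,-1,-1]
}}

```text
time_s: 17.37
tcp_pos: [0.4236, 0.083, 0.1391]
eef_rot: [180.0, 0.0, 167.3]
contact_force: [-0.1, -0.7, 0.2]
gripper_width: 0.0873
gripper_force: 0.0
```

```bash
sed -i 's/m,L=lids(p,P)/m,L=lids(p,P,.08,.108)/' look.py; python3 look.py w5; python3 tilt.py t3
```

```text
17.3667 [0.4236 0.083  0.1391] [1.7997e+02 1.0000e-02 1.6727e+02] [-0.11 -0.67  0.23]
[279. 212.] 8518 circ 0.4069 0.0856 0.0301 [0.4076 0.0855 0.088 ]
scene 0.017 26 [0.3926 0.1064] [0.3747 0.084 ]
scene 0.027 64 [0.3885 0.1044] [0.3732 0.0778]
scene 0.037 65 [0.3899 0.1043] [0.3735 0.0758]
scene 0.047 66 [0.3895 0.1049] [0.3733 0.0759]
scene 0.057 66 [0.3894 0.1044] [0.3735 0.0743]
scene 0.067 74 [0.3901 0.1036] [0.3744 0.0722]
scene 0.077 71 [0.3894 0.1045] [0.372  0.0785]
side 0.017 92 [0.41   0.1102] [0.3784 0.091 ]
side 0.027 227 [0.41   0.1103] [0.3779 0.0927]
side 0.037 237 [0.4095 0.1103] [0.3784 0.0902]
side 0.047 244 [0.4098 0.1102] [0.3786 0.0924]
side 0.057 247 [0.4105 0.1101] [0.378 0.089]
side 0.067 253 [0.4103 0.1098] [0.3781 0.0796]
side 0.077 256 [0.4098 0.1101] [0.3787 0.0895]
```

View pics/t3.png

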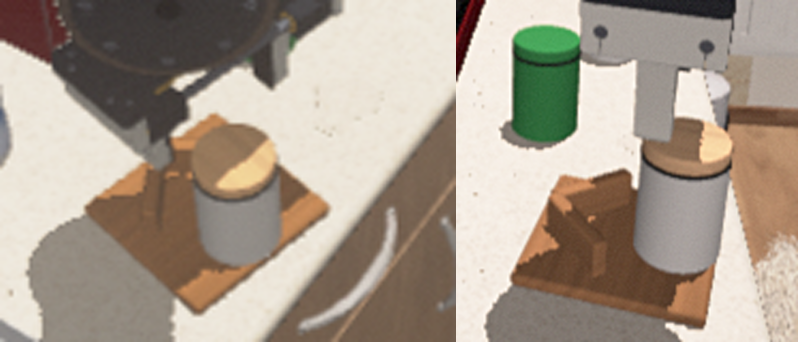

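The jar stands upright again at (.407,.086), with the V behind it clear. Now I'll regrip, lift it about 4 mm and carry it toward the seat.

Call:
{"method": "step_arm", "body": {
  "xyz": [
    [0.084,-0.006,0.05],
    [0.084,-0.006,0.2],
    [0.084,-0.006,0.36],
    [0.084,-0.006,0.36],
    [0.084,-0.006,0.36],
    [0.084,-0.006,0.36],
    [0.084,-0.006,0.36],
    [0.084,-0.006,0.36],
    [0.084,-0.006,0.36],
    [0.084,-0.006,0.36],
    [0.084,-0.006,0.36],
    [0.084,-0.006,0.36],
    [0.084,-0.006,0.35],
    [0.084,-0.006,0.335],
    [0.084,-0.006,0.335],
    [0.084,-0.006,0.335]
  ],
  "yaw": [0,0,0,0,0,0,0,0,0,0,0,0,0,0,0,0],
  "claw": [-1,-1,-1,-1,-1,-1,1,1,1,1,1,1,1,1,1,1],
  "grip_force": 55
}}

```text
time_s: 18.85
tcp_pos: [0.4069, 0.0854, 0.072]
eef_rot: [-180.0, -0.0, 167.3]
contact_force: [0.2, 0.5, -6.5]
gripper_width: 0.0588
gripper_force: 55.0
```

Call:
{"method": "step_arm", "body": {
  "xyz": [
    [-0.04,0,0],
    [-0.08,0.003,0],
    [-0.12,0.005,0],
    [-0.15,0.007,0],
    [-0.17,0.007,0],
    [-0.18,0.007,0],
    [-0.18,0.007,0],
    [-0.18,0.007,0]
  ],
  "yaw": [0,0,0,0,0,0,0,0],
  "claw": [1,1,1,1,1,1,1,1]
}}

```text
time_s: 19.52
tcp_pos: [0.4424, 0.0787, 0.0719]
eef_rot: [-180.0, -0.0, 167.3]
contact_force: [-0.2, 0.1, -6.2]
gripper_width: 0.0585
gripper_force: 55.0
```

Call:
{"method": "step_arm", "body": {
  "xyz": [
    [-0.005,0,0],
    [-0.01,0,0],
    [-0.01,0,0],
    [-0.01,0,0]
  ],
  "yaw": [0,0,0,0],
  "claw": [1,1,1,1]
}}

```text
time_s: 19.85
tcp_pos: [0.4445, 0.0786, 0.0722]
eef_rot: [180.0, 0.0, 167.3]
contact_force: [-0.2, 0.8, -7.0]
gripper_width: 0.0589
gripper_force: 55.0
```

Call:
{"method": "step_arm", "body": {
  "xyz": [
    [-0.004,0,0],
    [-0.007,0,0],
    [-0.007,0,0],
    [-0.007,0,0]
  ],
  "yaw": [0,0,0,0],
  "claw": [1,1,1,1]
}}

```text
time_s: 20.18
tcp_pos: [0.4459, 0.0783, 0.0722]
eef_rot: [180.0, -0.0, 167.3]
contact_force: [-1.8, 1.4, -5.6]
gripper_width: 0.0586
gripper_force: 55.0
```

Call:
{"method": "step_arm", "body": {
  "xyz": [
    [-0.004,0,0],
    [-0.006,0,0],
    [-0.006,0,0],
    [-0.006,0,0]
  ],
  "yaw": [0,0,0,0],
  "claw": [1,1,1,1]
}}

```text
time_s: 20.52
tcp_pos: [0.447, 0.078, 0.0721]
eef_rot: [-180.0, -0.0, 167.3]
contact_force: [-2.7, 3.3, -3.7]
gripper_width: 0.0586
gripper_force: 55.0
```

The force shows contact mostly on the right wall, so I'll shift 1 mm left and lower.

Call:
{"method": "step_arm", "body": {
  "xyz": [
    [0,0.005,0],
    [0,0.005,0],
    [-0.003,0.005,0],
    [-0.003,0.005,0.01],
    [-0.003,0.005,0.018],
    [-0.003,0.005,0.018],
    [-0.003,0.005,0.018]
  ],
  "yaw": [0,0,0,0,0,0,0],
  "claw": [1,1,1,1,1,1,1]
}}

```text
time_s: 21.1
tcp_pos: [0.4473, 0.0783, 0.0684]
eef_rot: [-179.9, -0.1, 167.3]
contact_force: [-5.4, -2.0, -0.2]
gripper_width: 0.0585
gripper_force: 55.0
```

Both faces are touched, at about 6 N in all, and the weight is on the plate. Release softly.

Call:
{"method": "step_arm", "body": {
  "xyz": [
    [0,0,0],
    [0,0,0],
    [0,0,0],
    [0,0,0]
  ],
  "yaw": [0,0,0,0],
  "claw": [1,1,1,1],
  "grip_force": 4
}}

```text
time_s: 21.43
tcp_pos: [0.448, 0.0788, 0.0686]
eef_rot: [-180.0, 0.0, 167.3]
contact_force: [-2.9, -3.3, -0.4]
gripper_width: 0.0598
gripper_force: 4.0
```

Call:
{"method": "step_arm", "body": {
  "xyz": [
    [0,0,0],
    [0,0,0],
    [0,0,0],
    [0,0,0],
    [0,0,0],
    [0,0,0],
    [0,0,-0.2],
    [0,0,-0.4],
    [0,0,-0.6],
    [0,0,-0.6],
    [0,0,-0.6]
  ],
  "yaw": [0,0,0,0,0,0,0,0,0,0,0],
  "claw": [-1,-1,-1,-1,-1,-1,-1,-1,-1,-1,-1]
}}

```text
time_s: 22.35
tcp_pos: [0.4493, 0.0798, 0.1912]
eef_rot: [179.7, 0.2, 167.3]
contact_force: [0.4, -0.3, -1.5]
gripper_width: 0.0875
gripper_force: 0.0
```

```bash
python3 look.py w6; python3 tilt.py t4
python3 - <<'E'
from h import *
st=status.get_state();p,d=cams.capture("wrist");K,W=cam("wrist",st);P=cloud(K,W,d);hsv=cv2.cvtColor(p,cv2.COLOR_BGR2HSV)
m=(P[...,2]>.033)&(P[...,2]<.039)&(hsv[...,0]<25)&(hsv[...,1]>90)&(abs(P[...,0]-.44)<.11)&(abs(P[...,1]-.08)<.11)
q=P[m][:,:2].astype(np.float32);print(len(q),cv2.approxPolyDP(cv2.convexHull(q),.006,True).reshape(-1,2).round(4).tolist())
E
```

```text
22.35 [0.4493 0.0798 0.1912] [179.75   0.25 167.31] [ 0.41 -0.33 -1.54]
[276. 205.] 5322 circ 0.4444 0.0784 0.0301 [0.4453 0.078  0.088 ]
scene 0.017 19 [0.4237 0.0969] [0.4113 0.0832]
scene 0.027 67 [0.4273 0.096 ] [0.4109 0.0672]
scene 0.037 65 [0.4281 0.0969] [0.4104 0.0655]
scene 0.047 65 [0.4263 0.0962] [0.4098 0.0631]
scene 0.057 72 [0.4274 0.0967] [0.4111 0.0714]
scene 0.067 63 [0.4268 0.0963] [0.4113 0.0688]
scene 0.077 67 [0.4257 0.096 ] [0.4102 0.0685]
side 0.017 58 [0.4373 0.1045] [0.4174 0.0893]
side 0.027 156 [0.438  0.1045] [0.4162 0.0853]
side 0.037 227 [0.4461 0.1035] [0.4172 0.0873]
side 0.047 225 [0.4465 0.103 ] [0.4165 0.0855]
side 0.057 236 [0.446  0.1025] [0.4158 0.0826]
side 0.067 244 [0.4472 0.1027] [0.4168 0.082 ]
side 0.077 248 [0.4462 0.1027] [0.4159 0.0851]
375 [[0.46459999680519104, 0.12449999898672104], [0.45649999380111694, 0.11869999766349792], [0.43720000982284546, 0.0364999994635582], [0.44209998846054077, 0.02879999950528145], [0.45669999718666077, 0.03689999878406525], [0.47440001368522644, 0.10999999940395355]]
```

View pics/t4.png

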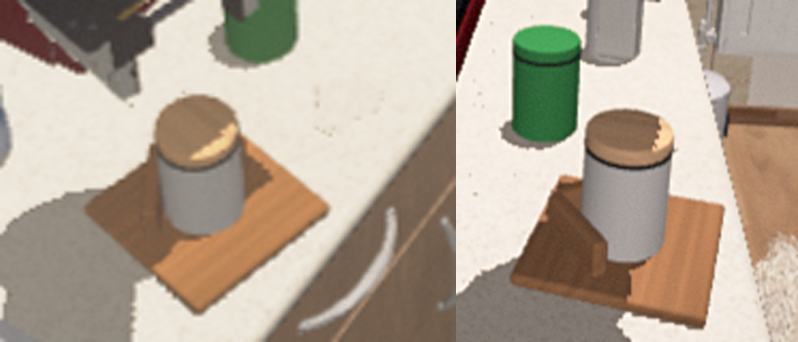

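The jar stands upright in the V, measured at (.4447,.0784) against a seat estimate of (.4461,.0782). The gripper is clear of it.

```bash
python3 -c "
from plant import job
print(job.close_job())"
```

```text
the job is handed in; nothing more can be done
None
```

I handed the job in at about 22 s with the full jar (A, 6.3 N by feel) upright on the stand, settled against the V lip about 1.5 mm from the estimated seat; B and C felt light and went back down on the worktop, and the first push tilted the jar in the grip, so I released it, regripped and carried it lifted (no verdict was returned).

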